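Index the pour-over stand to the mug

ROBOT

A 7-joint arm with a two-finger parallel gripper is mounted at the origin on a cart in front of the work surface, level with it; the furniture and walls round the work are solid. World frame = base frame: x ahead of the robot, y to its left, z up, the work surface at z = 0. Lengths are in m, angles in rad, forces in N, time in s.
With the tool pointing down it reaches from about 0.4 to 0.925 m from the base axis. Payload 5.6 kg.
Tool frame: the origin (TCP) lies on the front face of the gripper's body, between the roots of the fingers; the fingertips stand 73 mm ahead of it and the grasp point (between the pads) lies 54 mm ahead of it; z points along the fingers, y is the direction in which the jaws open and shut (so a half turn about z gives the same grasp; the last joint's range is limited). The gripper opens to 85 mm and grips with 20 to 120 N. Pads are 22 mm wide; open, the fingers measure 114 mm over their backs; the gripper's body (76 mm by 85 mm) begins 54 mm behind the grasp point. The pads swing forward as they close: fully open they stand 13 mm farther back than shut.
Start: joints at [1.274, 0.468, -0.012, 1.603, 0.006, 1.071, -0.056], TCP at [0.163, -0.629, 0.304] pointing down, gripper open.
Joint ranges: [-2.53, 2.53], [-0.31, 2.02], [-1.57, 1.55], [0.28, 2.44], [-1.29, 4.43], [0.15, 1.84], [-2.92, 2.92]. Speed limits (rad/s): [2.57, 2.57, 3.14, 3.14, 3.14, 3.14, 3.14].

INTERFACE

Orientations are given as a unit quaternion [w, x, y, z].
In Python, from station import ctrl gives the robot as it stands.
- The arm moves only by the tool jog_arm, never from a script. Its argument "commands" is a list of rows, each an object with "dp": the shift along the world's x, y, z in mm, a list of three; "yaw": the turn about the world's z in degrees; "jaw": the finger opening in mm, from 0 to 85.4. In form: [{"dp": [dx, dy, dz], "yaw": yaw, "jaw": jaw}, ...]. A call has 1 to 12 rows; each row shifts and turns the commanded pose from where the row before left it; what a row does not reach is not made up. A row lasts 1/12 s, in which the tool goes at most 41.7 mm and 7.16 degrees, less where a joint would pass 70% of its speed; a pose out of reach is approached as far as the arm can. A call with a gripper value outside its range is refused whole. The fingers move at their own pace and stop on an object; "grip_force" is the grip in N (left out, the last holds). Time passes only in rows, so rows that do not move let the fingers close. It gives the time, the measured TCP pose, the force and the opening at its end, in the units of the state.
- ctrl.get_obs(): the state, without advancing time (a new reading comes with each control period).
- ctrl.get_image(name): name is "scene" or "top" or "wrist"; returns a dict with "img" (420x560x3 uint8, red, green, blue), "depth" (420x560 float32, m along the optical axis (not along the pixel's ray), 0 where there is no reading), "fx", "fy", "cx", "cy" (pixels), "cam_to_world" (4x4, takes a point from camera to world coordinates); the wrist camera has in their place "mount" (4x4, takes a point from camera to tool coordinates, whose origin is the TCP and whose axes are the flange's). Camera axes: x right, y down, z forward; pixel columns grow to the right and rows downward; lengths in m; the calibration is good to about 2 mm. A picture is of the moment at which its call begins: read the wrist's pose just before it.
- ctrl.close_job(): hands the job in, once; it reports no verdict.
The state is a dict: "t": time; "joint_pos": joint angles; "qd": joint speeds; "joint_efforts": joint torques, N m; "ee_pos": TCP position; "eef_rot": TCP orientation; "force": force on the tool from outside, world axes, zero at the start; "moment": the same for the moment, N m; "gripper_width": finger opening in m.
Only numpy, scipy, OpenCV 4.12 (cv2) and the standard library are available. Lean on these libraries where they do the work, as an engineer would, in place of code of your own. Each camera call takes 0.05 s, during which the arm holds its last target.

TASK

Get the pour-over coffee stand ready for the green-and-white mug: pull the red sprung plunger up out of its notch, swing the arm round until the white dripper is over the mug, and let the plunger drop fully home in the notch there. Then turn the flow lever on the hub to its orange half-open mark. Leave the mug, the tumbler and the two jars standing where they are.

Things in the scene. Friction and masses are not known exactly. Their poses are not given: they have to be found in the camera images.
- stand: Steel pour-over stand, fixed. Origin: centre of the underside of its round foot (144 mm across), on the column's axis; z up, x to the far side. Its round index plate (radius 109 mm, 125 to 137 mm high) has three open notches, 14 mm wide, in the rim on the robot's side: along -x and 45 degrees to either side; the dripper then stands along +x or 45 degrees to either side.
- pivot (a point): The vertical axis about which the arm turns (also the column's and the flow lever's axis), 137 mm above the worktop at the top of the index plate.
- swing_arm (a joint): Angle of the dark arm about the vertical axis, rad, counter-clockwise from above positive; 0 (the start): dripper along the stand's +x and plunger along its -x; stops at -1.05 and 1.05. Notches at -0.785, 0 and 0.785. The arm lies at heights 139 to 155 mm and turns easily once the plunger is up.
- plunger (a joint): Lift of the sprung plunger on the arm's tail, m: 0 fully home (down in a notch), 0.012 when its 10 mm pin rides on top of the plate between notches, 0.022 fully up. The spring pushes it down with 3.5 N at home and 5.7 N fully up; on the plate it can be let go and then slides along with the arm until it snaps into the next notch.
- plunger_knob (a point): Centre of the plunger's round red knob: 34 mm across, 26 mm high, free on all sides, 95 mm from the pivot axis on the arm's tail, on the far side of the pivot from the dripper. Its centre is 207 mm above the worktop when home; the arm's boss below it ends 25 mm below the knob's underside.
- outlet (a point): Centre of the lower outlet of the white ceramic dripper cone, 123 mm above the worktop, 140 mm from the pivot axis at the arm's other end. The cone's rim is 94 mm across, 193 mm above the worktop.
- flow_lever (a joint): Angle of the flow lever on top of the arm's hub, about the same vertical axis but measured relative to the arm, rad: 0 across the arm (closed; seen from the hub looking to the dripper it points right), 0.785 over the orange half-open mark, 1.571 along the arm towards the dripper (fully open). Counter-clockwise from above positive. Starts near closed, stays where it is left.
- lever_post (a point): Middle of the upright black post at the lever's end: 18 mm across, 80 mm from the pivot axis, centre 195 mm above the worktop, its top at 216 mm. The lever's flat steel bar runs from hub to post at heights 165 to 172 mm.
- half_mark (a point): Outer end of the orange mark on the round aluminium dial under the lever (dial 120 mm across, top at 160 mm), 57 mm from the pivot axis; it turns with the arm. Black marks show closed and fully open.
- mug: Green-and-white mug, 78 mm across without its handle, 101 mm high, standing loose under the left or the right station, handle pointing away from the robot. Origin: underside, middle of mug and handle together.
- mug_mouth (a point): Centre of the mug's mouth, 101 mm above the worktop.
- tumbler: Clear glass tumbler, 80 mm across, 91 mm high, standing under the other station. Origin: centre of its underside.
- coffee_jar: Glass coffee jar with a brown lid, 66 mm across, 110 mm high, left of the work. Origin: centre of its underside.
- sugar_jar: Jar with a black lid, 75 mm across, 84 mm high, right of the work. Origin: centre of its underside.
Mind the look-alikes: they are no part of the job. What is shaped like the mug but purple is not meant.

How it is judged:
On the way, in this order (a step that is already met when the one before it is completed fails the run):
1. the plunger is pulled up clear of its notch (value of joint plunger above 0.0105 m), for 0.1 s.
2. the dripper is over the mug and the plunger has dropped home in the notch there (value of joint plunger below 0.004 m and horizontal distance between outlet and mug_mouth below 0.022 m), for 0.2 s.
3. the flow lever is on the orange half-open mark (value of joint flow_lever between 0.655 and 0.915 rad), for 0.2 s.
At the end, for the whole second after the job is handed in: The dripper's outlet is within 22 mm (seen from above) of the centre of the mug's mouth, the plunger is home (lift under 4 mm), the flow lever is within 0.13 rad (7 degrees) of the orange half-open mark (0.785 rad), arm and lever are at rest, and mug and tumbler stand upright (all of step 2 and all of step 3 and velocity of joint flow_lever between -0.05 and 0.05 rad/s and velocity of joint swing_arm between -0.05 and 0.05 rad/s and angle between each of mug, tumbler's own z axis and vertical below 0.1 rad); the robot touches nothing.
It fails at once if the mug or the tumbler is shifted more than 15 mm or tipped (distance of any of mug, tumbler from where it was at the start of the episode above 0.015 m or angle between any of mug, tumbler's own z axis and vertical above 0.3 rad).
It fails at once if a jar is shifted more than 20 mm or tipped (distance of any of coffee_jar, sugar_jar from where it was at the start of the episode above 0.02 m or angle between any of coffee_jar, sugar_jar's own z axis and vertical above 0.3 rad).
It also fails if it takes over 48 s, if anything falls off the work surface, if the arm or the gripper's body presses on something with over 40 N, if the wrist force passes 120 N, or if a joint passes its speed limit or range.

## Working session

There is one attempt and no reset: what is moved stays moved. The work goes in short steps, Python scripts to look and compute and a tool call to move; the robot and the scene stay as the last step left them, time stands still between calls to the robot, and variables do not carry over. Pictures are saved under pics/ and viewed, and the job is handed in when it is done.

Besides the shell and the picture viewer there is one more tool, called after "Call:" in YAML: its name, and indented under it one key for each argument. jog_arm: Moves the arm, as the interface text tells. Its arguments: {"type":"object","properties":{"commands":{"type":"array","items":{"type":"object","properties":{"dp":{"type":"array","items":{"type":"number"}},"yaw":{"type":"number"},"jaw":{"type":"number"}}}},"grip_force":{"type":"number"}},"required":["commands"]}

```bash
mkdir -p pics; cat > h.py <<'E'
import numpy as np, cv2, pickle
from station import ctrl
def snap(name,tag):
    o=ctrl.get_obs(); d=ctrl.get_image(name)
    cv2.imwrite(f'pics/{tag}.png',d['img'][:,:,::-1]); pickle.dump((o,d),open(f'pics/{tag}.pkl','wb')); return o,d
def pt(d,u,v,z=None):
    z=d['depth'][int(v),int(u)] if z is None else z
    p=np.array([(u-d['cx'])/d['fx']*z,(v-d['cy'])/d['fy']*z,z,1]); return (d['cam_to_world']@p)[:3]
def ptz(d,u,v,h):
    M=d['cam_to_world']; r=M[:3,:3]@np.array([(u-d['cx'])/d['fx'],(v-d['cy'])/d['fy'],1]); return M[:3,3]+r*(h-M[2,3])/r[2]
E
python3 - <<'E'
from h import *
for n in ('scene','top'):
    o,d=snap(n,n+'0'); print(n,d['cam_to_world'].round(3).tolist(),d['fx'])
print({k:np.round(v,3).tolist() for k,v in o.items()})
E
```

```text
scene [[0.923, -0.287, 0.258, 0.323], [-0.386, -0.669, 0.635, -0.691], [-0.01, -0.685, -0.728, 0.828], [0.0, 0.0, 0.0, 1.0]] 417.0894322057254
top [[0.022, -0.989, 0.147, 0.409], [-1.0, -0.025, -0.014, -0.087], [0.017, -0.147, -0.989, 1.057], [0.0, 0.0, 0.0, 1.0]] 401.4419736040522
{'t': 0.05, 'joint_pos': [1.274, 0.468, -0.012, 1.604, 0.006, 1.071, -0.056], 'qd': [0.002, -0.001, -0.0, -0.002, -0.001, -0.001, -0.001], 'joint_efforts': [0.002, -53.4, 0.022, -25.224, 0.012, 0.004, -0.0], 'ee_pos': [0.163, -0.629, 0.303], 'eef_rot': [-0.001, 0.992, 0.127, -0.0], 'force': [0.299, 0.8, -0.322], 'moment': [0.057, 0.007, -0.01], 'gripper_width': 0.086}
```

View pics/scene0.png

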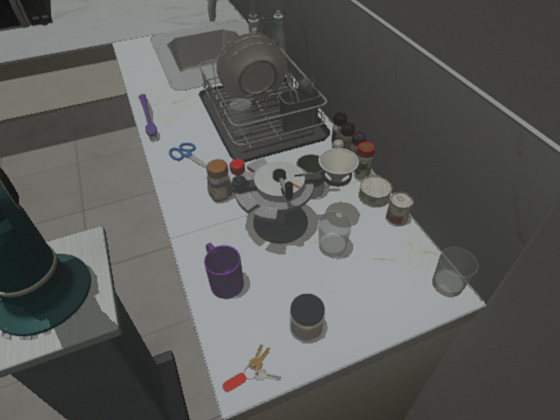

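View pics/top0.png

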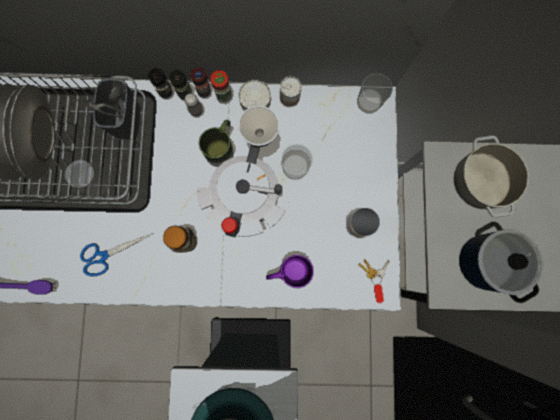

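```bash
python3 - <<'E'
from h import *
o,d=pickle.load(open('pics/top0.pkl','rb'))
i=d['img'][90:250,160:330,::-1]
i=cv2.convertScaleAbs(cv2.resize(i,None,fx=4.6,fy=3.7,interpolation=cv2.INTER_CUBIC)[:592],alpha=1.5,beta=15)
cv2.imwrite('pics/topc.png',cv2.resize(cv2.convertScaleAbs(d['img'][100:240,165:325,::-1],alpha=1.6,beta=15),(640,560),interpolation=cv2.INTER_CUBIC))
o,e=pickle.load(open('pics/scene0.pkl','rb'))
cv2.imwrite('pics/scenec.png',cv2.resize(cv2.convertScaleAbs(e['img'][120:260,200:360,::-1],alpha=1.6,beta=15),(640,560),interpolation=cv2.INTER_CUBIC))
E
```

```text
(no output)
```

View pics/topc.png

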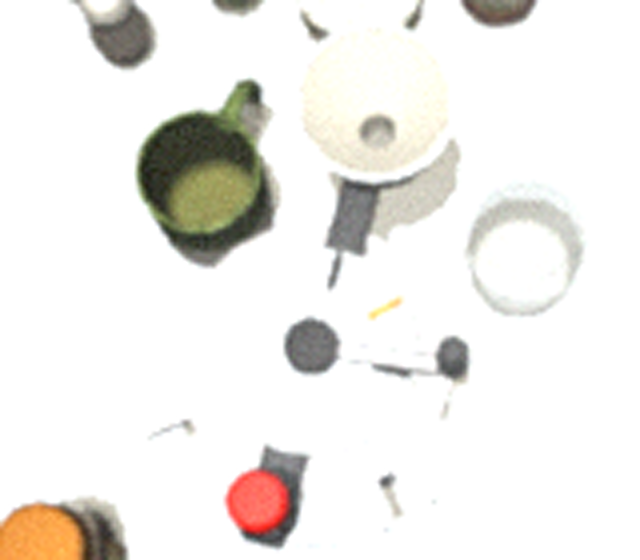

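View pics/scenec.png

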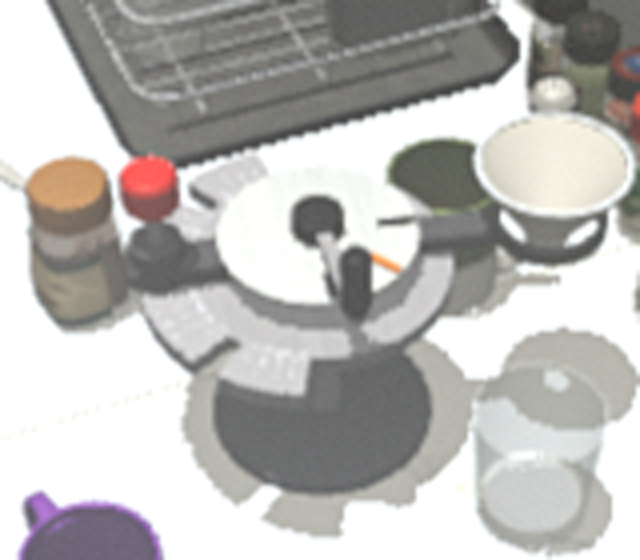

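```bash
cat >> h.py <<'E'
def ray(d,u,v):
    M=d['cam_to_world']; r=M[:3,:3]@np.array([(u-d['cx'])/d['fx'],(v-d['cy'])/d['fy'],1]); return M[:3,3],r/np.linalg.norm(r)
def tri(a,b):
    (p,r),(q,s)=a,b; A=np.stack([r,-s],1); t=np.linalg.lstsq(A,q-p,rcond=None)[0]; x=p+r*t[0];y=q+s*t[1]; return (x+y)/2,np.linalg.norm(x-y)
E
python3 - <<'E'
from h import *
_,d=pickle.load(open('pics/top0.pkl','rb'));_,e=pickle.load(open('pics/scene0.pkl','rb'))
for n,a,b,h in [('knob',(259,501),(150,172),.22),('hub',(311,346),(317,214),.18),('post',(453,352),(356,256),.216),('rim',(375,105),(554,165),.193),('mug',(200,172),(445,175),.101)]:
    A=(165+a[0]/4,100+a[1]/4);B=(200+b[0]/4,120+b[1]/4)
    print(n,tri(ray(d,*A),ray(e,*B)),ptz(d,*A,h).round(4),ptz(e,*B,h).round(4), pt(d,*A).round(3),pt(e,*B).round(3))
E
```

```text
knob (array([0.49247359, 0.00138978, 0.21994698]), np.float64(0.0032095965026554428)) [0.4909 0.0017 0.22  ] [0.4941 0.0012 0.22  ] [0.491 0.002 0.22 ] [0.495 0.004 0.217]
hub (array([ 0.5841665 , -0.0190759 ,  0.17275751]), np.float64(0.0016846500063899669)) [ 0.5819 -0.0195  0.18  ] [ 0.5821 -0.0265  0.18  ] [ 0.582 -0.019  0.177] [ 0.585 -0.02   0.174]
post (array([ 0.5750748 , -0.09819952,  0.21192691]), np.float64(0.00158724624755873)) [ 0.5735 -0.098   0.216 ] [ 0.5742 -0.1021  0.216 ] [ 0.574 -0.098  0.215] [ 0.575 -0.1    0.214]
rim (array([ 0.72029367, -0.05155219,  0.18915596]), np.float64(0.0023639051124941194)) [ 0.7177 -0.0514  0.193 ] [ 0.7192 -0.0553  0.193 ] [ 0.734 -0.05   0.147] [ 0.735 -0.029  0.167]
mug (array([0.70627311, 0.05881414, 0.09851965]), np.float64(0.0017446488513463373)) [0.7046 0.0586 0.101 ] [0.7059 0.0563 0.101 ] [0.733 0.072 0.01 ] [0.723 0.09  0.069]
```

Call:
jog_arm:
  commands:
    - {"dp":[20,20,3],"yaw":-2}
    - {"dp":[20,20,3],"yaw":-2}
    - {"dp":[20,20,3],"yaw":-2}
    - {"dp":[20,20,3],"yaw":-2}
    - {"dp":[20,20,3],"yaw":-2}
    - {"dp":[20,20,3],"yaw":-2}
    - {"dp":[20,20,3],"yaw":-2}
    - {"dp":[20,20,3],"yaw":-2}
    - {"dp":[20,20,3],"yaw":-3}
    - {"dp":[20,20,3],"yaw":-3}
    - {"dp":[20,20,3],"yaw":-3}
    - {"dp":[20,20,3],"yaw":-3}

```text
validation failed for argument at $.co...
```

Call:
jog_arm:
  commands:
    - {"dp":[7,32,0]}
    - {"dp":[7,32,0]}
    - {"dp":[7,32,0]}
    - {"dp":[7,32,0]}
    - {"dp":[7,32,0]}
    - {"dp":[7,32,0]}
    - {"dp":[7,32,0]}
    - {"dp":[7,32,0]}
    - {"dp":[7,32,0]}
    - {"dp":[7,32,0]}
    - {"dp":[0,0,0]}
    - {"dp":[0,0,0]}

```text
validation failed for argument at $.co...
```

```bash
python3 - <<'E'
from h import *
o,d=snap('wrist','w1'); print(o['t'],o['ee_pos'],o['eef_rot'],o['force'],d['mount'].round(3).tolist(),d['fx'])
E
```

```text
0.1 [ 0.16304042 -0.62881063  0.30300307] [-8.06321095e-04  9.91962579e-01  1.26528905e-01 -1.69021078e-04] [-1.27793202  0.60462143 -0.55088575] [[0.001, -0.95, -0.313, 0.082], [1.0, 0.001, -0.0, 0.0], [0.001, -0.313, 0.95, -0.069], [0.0, 0.0, 0.0, 1.0]] 323.7757512369705
```

View pics/w1.png

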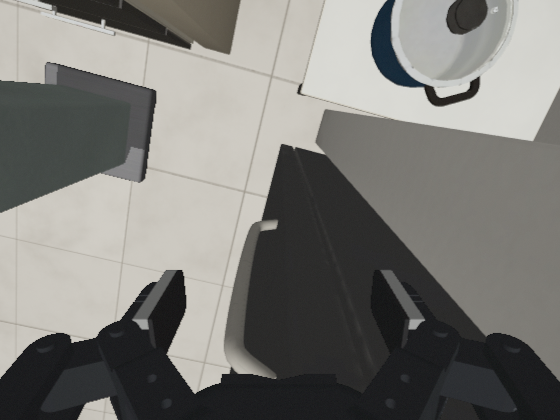

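Call:
jog_arm:
  commands:
    - {"dp":[20,20,3],"yaw":-2,"jaw":85}
    - {"dp":[20,20,3],"yaw":-2,"jaw":85}
    - {"dp":[20,20,3],"yaw":-2,"jaw":85}
    - {"dp":[20,20,3],"yaw":-2,"jaw":85}
    - {"dp":[20,20,3],"yaw":-2,"jaw":85}
    - {"dp":[20,20,3],"yaw":-2,"jaw":85}
    - {"dp":[20,20,3],"yaw":-2,"jaw":85}
    - {"dp":[20,20,3],"yaw":-2,"jaw":85}
    - {"dp":[20,20,3],"yaw":-3,"jaw":85}
    - {"dp":[20,20,3],"yaw":-3,"jaw":85}
    - {"dp":[20,20,3],"yaw":-3,"jaw":85}
    - {"dp":[20,20,3],"yaw":-3,"jaw":85}

```text
t: 1.15
ee_pos: [0.4038, -0.388, 0.3399]
eef_rot: [-0.0, 0.993, -0.119, -0.0]
force: [-0.0, -0.5, 0.7]
gripper_width: 0.0853
```

Call:
jog_arm:
  commands:
    - {"dp":[7,32,0],"yaw":0,"jaw":85}
    - {"dp":[7,32,0],"yaw":0,"jaw":85}
    - {"dp":[7,32,0],"yaw":0,"jaw":85}
    - {"dp":[7,32,0],"yaw":0,"jaw":85}
    - {"dp":[7,32,0],"yaw":0,"jaw":85}
    - {"dp":[7,32,0],"yaw":0,"jaw":85}
    - {"dp":[7,32,0],"yaw":0,"jaw":85}
    - {"dp":[7,32,0],"yaw":0,"jaw":85}
    - {"dp":[7,32,0],"yaw":0,"jaw":85}
    - {"dp":[7,32,0],"yaw":0,"jaw":85}
    - {"dp":[7,32,0],"yaw":0,"jaw":85}
    - {"dp":[7,32,0],"yaw":0,"jaw":85}

```text
t: 2.15
ee_pos: [0.4871, -0.0037, 0.3399]
eef_rot: [0.0, 0.993, -0.117, -0.0]
force: [0.8, 0.5, -0.1]
gripper_width: 0.0846
```

```bash
python3 - <<'E'
from h import *
o,d=snap('wrist','w2'); print(o['t'],o['ee_pos'],o['eef_rot'],o['force'])
E
```

```text
2.15 [ 0.48705917 -0.00365689  0.33988692] [ 1.03251345e-04  9.93098723e-01 -1.17281353e-01 -1.84400435e-05] [ 0.78386677  0.53092463 -0.07281965]
```

View pics/w2.png

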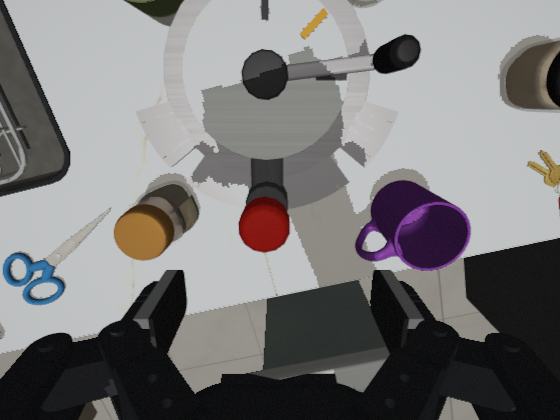

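```bash
cat >> h.py <<'E'
def wr(o,d):
    from scipy.spatial.transform import Rotation as R
    q=o['eef_rot']; T=np.eye(4); T[:3,:3]=R.from_quat([q[1],q[2],q[3],q[0]]).as_matrix(); T[:3,3]=o['ee_pos']; d['cam_to_world']=T@d['mount']; return d
E
python3 - <<'E'
from h import *
o,d=pickle.load(open('pics/w2.pkl','rb'));d=wr(o,d);_,t=pickle.load(open('pics/top0.pkl','rb'))
print(ptz(d,264,224,.22),pt(d,264,224), tri(ray(d,264,224),ray(t,229.75,225.25)))
print('hub',ptz(d,265,74,.178),'post',ptz(d,404,49,.216))
E
```

```text
[0.49772184 0.003341   0.22      ] [0.49742466 0.00345163 0.21918196] (array([0.49238971, 0.00425818, 0.20538641]), np.float64(0.002103917944925162))
hub [ 0.58526144 -0.01769148  0.178     ] post [ 0.57686124 -0.09458489  0.216     ]
```

Call:
jog_arm:
  commands:
    - {"dp":[4,3,-10],"yaw":0,"jaw":85}
    - {"dp":[4,3,-10],"yaw":0,"jaw":85}
    - {"dp":[0,0,-10],"yaw":0,"jaw":85}
    - {"dp":[0,0,-10],"yaw":0,"jaw":85}
    - {"dp":[0,0,-10],"yaw":0,"jaw":85}
    - {"dp":[0,0,-10],"yaw":0,"jaw":85}
    - {"dp":[0,0,-10],"yaw":0,"jaw":85}
    - {"dp":[0,0,-9],"yaw":0,"jaw":85}
    - {"dp":[0,0,0],"yaw":0,"jaw":60}
    - {"dp":[0,0,0],"yaw":0,"jaw":50}

```text
t: 3.03
ee_pos: [0.495, 0.0007, 0.2604]
eef_rot: [0.0, 0.993, -0.117, -0.001]
force: [0.5, 0.3, -0.2]
gripper_width: 0.0629
```

```bash
python3 - <<'E'
from h import *
o,d=snap('wrist','w3'); print(o['t'],o['ee_pos'],o['eef_rot'],o['force'])
E
```

```text
3.0333 [0.4949729  0.00074002 0.26035969] [ 1.67670799e-05  9.93100773e-01 -1.17262597e-01 -5.80638777e-04] [ 0.49481136  0.33790182 -0.23114026]
```

View pics/w3.png

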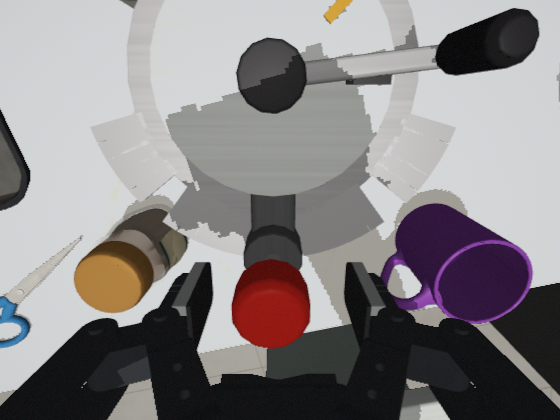

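Call:
jog_arm:
  commands:
    - {"dp":[0.5,2.5,0],"yaw":0,"jaw":50}
    - {"dp":[0,0,0],"yaw":0,"jaw":40}
    - {"dp":[0,0,0],"yaw":0,"jaw":30}
    - {"dp":[0,0,0],"yaw":0,"jaw":20}
    - {"dp":[0,0,0],"yaw":0,"jaw":20}
    - {"dp":[0,0,0],"yaw":0,"jaw":20}
  grip_force: 50

```text
t: 3.58
ee_pos: [0.496, 0.0037, 0.2617]
eef_rot: [-0.0, 0.993, -0.117, 0.001]
force: [-0.5, 1.4, 6.3]
gripper_width: 0.0319
```

```bash
python3 - <<'E'
from h import *
o,d=snap('wrist','w4'); print(o['t'],o['ee_pos'],o['force'],o['gripper_width'])
_,e=snap('scene','s4')
a=cv2.resize(cv2.convertScaleAbs(e['img'][120:220,200:320,::-1],alpha=1.6,beta=15),(480,400),interpolation=cv2.INTER_CUBIC)
b=cv2.resize(d['img'][:,:,::-1],(320,240)); c=np.zeros((400,800,3),np.uint8); c[:,:480]=a; c[:240,480:]=b
cv2.imwrite('pics/c4.png',c)
E
```

```text
3.5833 [0.49604815 0.00367296 0.26169251] [-0.49629815  1.42194876  6.26705559] 0.03191765207476821
```

View pics/c4.png

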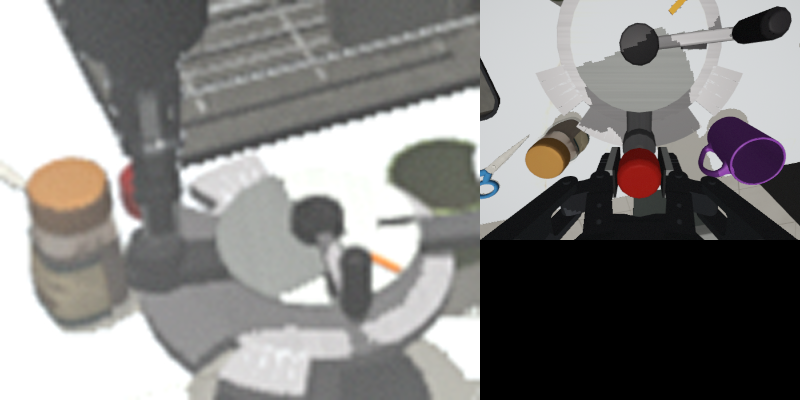

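Call:
jog_arm:
  commands:
    - {"dp":[0,0,3],"yaw":0,"jaw":20}
    - {"dp":[0,0,3],"yaw":0,"jaw":20}
    - {"dp":[0,0,3],"yaw":0,"jaw":20}
    - {"dp":[0,0,3],"yaw":0,"jaw":20}
    - {"dp":[0,0,3],"yaw":0,"jaw":20}
    - {"dp":[0,0,2],"yaw":0,"jaw":20}
    - {"dp":[0,0,0],"yaw":0,"jaw":20}
    - {"dp":[0,0,0],"yaw":0,"jaw":20}

```text
t: 4.35
ee_pos: [0.4958, 0.0034, 0.278]
eef_rot: [-0.0, 0.993, -0.117, 0.0]
force: [4.6, 1.6, -5.8]
gripper_width: 0.0321
```

```bash
python3 - <<'E'
from h import *
o,d=snap('wrist','w5'); print(o['t'],o['ee_pos'],o['force'],o['gripper_width'])
_,e=snap('scene','s5')
a=cv2.resize(cv2.convertScaleAbs(e['img'][120:220,200:320,::-1],alpha=1.6,beta=15),(480,400),interpolation=cv2.INTER_CUBIC)
b=cv2.resize(d['img'][:,:,::-1],(320,240)); c=np.zeros((400,800,3),np.uint8); c[:,:480]=a; c[:240,480:]=b
cv2.imwrite('pics/c5.png',c)
from scipy.spatial.transform import Rotation as R
P=np.array([.5855,-.0195]); K=o['ee_pos'][:2]; print(K)
for a in range(0,50,5):
    r=np.deg2rad(a);c,s=np.cos(r),np.sin(r); print(a,((P+np.array([[c,-s],[s,c]])@(K-P)-K)*1000).round(1))
E
```

```text
4.35 [0.49582387 0.00341942 0.27797526] [ 4.64648773  1.64371296 -5.76119291] 0.032091920059701316
[0.49582387 0.00341942]
0 [0. 0.]
5 [-1.7 -7.9]
10 [ -2.6 -15.9]
15 [ -2.9 -24. ]
20 [ -2.4 -32.1]
25 [ -1.3 -40. ]
30 [  0.6 -47.9]
35 [  3.1 -55.6]
40 [  6.2 -63. ]
45 [ 10.1 -70.1]
```

View pics/c5.png

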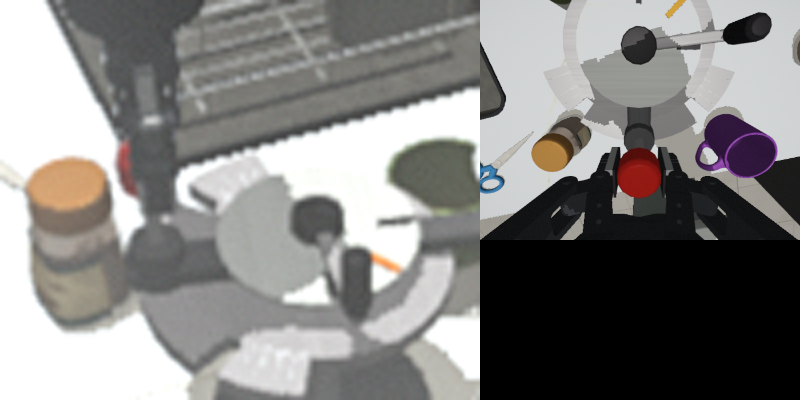

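```bash
python3 - <<'E'
import numpy as np
P=np.array([.587,-.019]); K=np.array([.4958,.0034]); q=K
for i in range(1,17):
    r=np.deg2rad(2.5*i);c,s=np.cos(r),np.sin(r); n=P+np.array([[c,-s],[s,c]])@(K-P); print(((n-q)*1000).round(1)); q=n
E
```

```text
[-0.9 -4. ]
[-0.7 -4. ]
[-0.5 -4.1]
[-0.4 -4.1]
[-0.2 -4.1]
[-0.  -4.1]
[ 0.2 -4.1]
[ 0.4 -4.1]
[ 0.5 -4.1]
[ 0.7 -4. ]
[ 0.9 -4. ]
[ 1.1 -4. ]
[ 1.2 -3.9]
[ 1.4 -3.9]
[ 1.6 -3.8]
[ 1.7 -3.7]
```

Call:
jog_arm:
  commands:
    - {"dp":[-0.9,-4,0],"yaw":2.5,"jaw":20}
    - {"dp":[-0.7,-4,0],"yaw":2.5,"jaw":20}
    - {"dp":[-0.5,-4.1,0],"yaw":2.5,"jaw":20}
    - {"dp":[-0.4,-4.1,0],"yaw":2.5,"jaw":20}
    - {"dp":[-0.2,-4.1,0],"yaw":2.5,"jaw":20}
    - {"dp":[0,-4.1,0],"yaw":2.5,"jaw":20}
    - {"dp":[0.2,-4.1,0],"yaw":2.5,"jaw":20}
    - {"dp":[0.4,-4.1,0],"yaw":2.5,"jaw":20}

```text
t: 5.12
ee_pos: [0.494, -0.0286, 0.278]
eef_rot: [-0.001, 0.998, 0.059, 0.001]
force: [5.5, 3.7, -5.3]
gripper_width: 0.0323
```

Call:
jog_arm:
  commands:
    - {"dp":[0.5,-4.1,0],"yaw":2.5,"jaw":20}
    - {"dp":[0.7,-4,0],"yaw":2.5,"jaw":20}
    - {"dp":[0.9,-4,0],"yaw":2.5,"jaw":20}
    - {"dp":[1.1,-4,0],"yaw":2.5,"jaw":20}
    - {"dp":[1.2,-3.9,0],"yaw":2.5,"jaw":20}
    - {"dp":[1.4,-3.9,0],"yaw":2.5,"jaw":20}
    - {"dp":[1.6,-3.8,0],"yaw":2.5,"jaw":20}
    - {"dp":[0.8,-2,0],"yaw":1.3,"jaw":20}
    - {"dp":[0,0,0],"yaw":0,"jaw":20}

```text
t: 5.87
ee_pos: [0.5025, -0.0575, 0.2779]
eef_rot: [-0.001, 0.975, 0.221, 0.001]
force: [6.1, 5.1, -5.7]
gripper_width: 0.0317
```

```bash
python3 - <<'E'
from h import *
o,d=snap('wrist','w6'); print(o['t'],o['ee_pos'],o['force'],o['gripper_width'],o['eef_rot'])
_,e=snap('top','t6')
a=cv2.resize(cv2.convertScaleAbs(e['img'][100:240,165:325,::-1],alpha=1.6,beta=15),(480,420),interpolation=cv2.INTER_CUBIC)
b=cv2.resize(d['img'][:,:,::-1],(320,240)); c=np.zeros((420,800,3),np.uint8); c[:,:480]=a; c[:240,480:]=b
cv2.imwrite('pics/c6.png',c)
E
```

```text
5.8667 [ 0.50245883 -0.05752945  0.27791638] [ 6.1146508   5.14297563 -5.73121414] 0.03166513160887036 [-9.39657765e-04  9.75368629e-01  2.20577191e-01  9.26182984e-04]
```

View pics/c6.png

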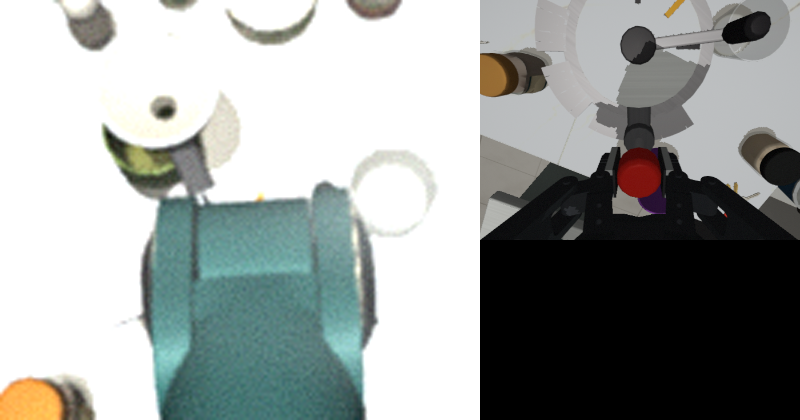

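Call:
jog_arm:
  commands:
    - {"dp":[0,0,-3],"yaw":0,"jaw":20}
    - {"dp":[0,0,0],"yaw":0,"jaw":32}
    - {"dp":[0,0,0],"yaw":0,"jaw":39}
    - {"dp":[0,0,-3],"yaw":0,"jaw":39}
    - {"dp":[0,0,-3],"yaw":0,"jaw":39}
    - {"dp":[0,0,-3],"yaw":0,"jaw":39}
    - {"dp":[0,0,0],"yaw":0,"jaw":39}

```text
t: 6.55
ee_pos: [0.5011, -0.0595, 0.2652]
eef_rot: [-0.0, 0.976, 0.219, -0.001]
force: [0.7, -0.0, 0.2]
gripper_width: 0.0388
```

```bash
python3 - <<'E'
from h import *
o,d=snap('wrist','w7'); print(o['t'],o['ee_pos'],o['force'],o['gripper_width'],o['eef_rot'])
E
```

```text
6.55 [ 0.50107501 -0.05945928  0.265153  ] [ 0.65154521 -0.00227493  0.23082595] 0.03882779220767003 [-7.28862229e-05  9.75733120e-01  2.18961022e-01 -9.72022555e-04]
```

View pics/w7.png

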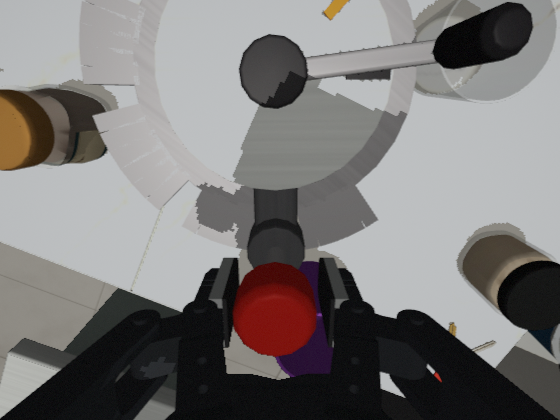

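Call:
jog_arm:
  commands:
    - {"dp":[0.8,-1.8,0],"yaw":1,"jaw":39}
    - {"dp":[0.8,-1.8,0],"yaw":1,"jaw":39}
    - {"dp":[0.8,-1.8,0],"yaw":1,"jaw":39}
    - {"dp":[0.9,-1.7,0],"yaw":1,"jaw":39}
    - {"dp":[0.9,-1.7,0],"yaw":1,"jaw":39}
    - {"dp":[0,0,0],"yaw":0,"jaw":39}

```text
t: 7.1
ee_pos: [0.5063, -0.0684, 0.266]
eef_rot: [0.0, 0.965, 0.262, 0.0]
force: [1.0, 0.8, 0.4]
gripper_width: 0.0389
```

```bash
python3 - <<'E'
from h import *
o,d=snap('wrist','w8'); print(o['t'],o['ee_pos'],o['force'],o['gripper_width'],o['eef_rot'])
E
```

```text
7.1 [ 0.50626834 -0.06841005  0.26597219] [1.03952448 0.82780508 0.44487161] 0.038860563539357 [1.80339951e-04 9.65096303e-01 2.61895146e-01 1.59756369e-04]
```

View pics/w8.png

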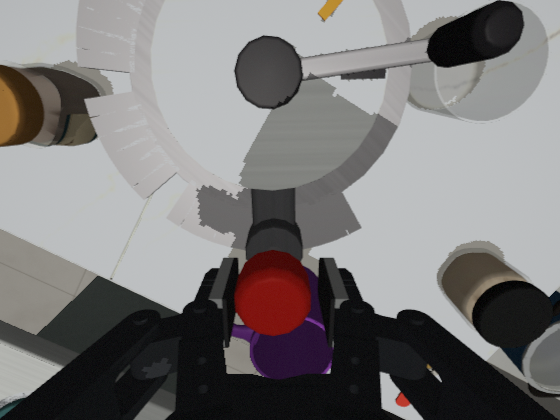

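Call:
jog_arm:
  commands:
    - {"dp":[0.9,-1.8,0],"yaw":1,"jaw":39}
    - {"dp":[0.9,-1.8,0],"yaw":0.5,"jaw":39}
    - {"dp":[0,0,0],"yaw":0,"jaw":39}

```text
t: 7.4
ee_pos: [0.5076, -0.0704, 0.2659]
eef_rot: [-0.001, 0.961, 0.275, -0.0]
force: [-1.0, 3.8, 1.1]
gripper_width: 0.039
```

```bash
python3 - <<'E'
from h import *
o,d=snap('wrist','w9'); print(o['t'],o['ee_pos'],o['force'],o['gripper_width'],o['eef_rot'])
_,e=snap('scene','s9')
a=cv2.resize(cv2.convertScaleAbs(e['img'][120:220,200:320,::-1],alpha=1.6,beta=15),(480,400),interpolation=cv2.INTER_CUBIC)
b=cv2.resize(d['img'][:,:,::-1],(320,240)); c=np.zeros((400,800,3),np.uint8); c[:,:480]=a; c[:240,480:]=b
cv2.imwrite('pics/c9.png',c)
E
```

```text
7.4 [ 0.50762929 -0.07042124  0.26592549] [-0.99891474  3.76333649  1.07146993] 0.03899787340068658 [-8.90460755e-04  9.61473629e-01  2.74895684e-01 -1.74200348e-04]
```

View pics/c9.png

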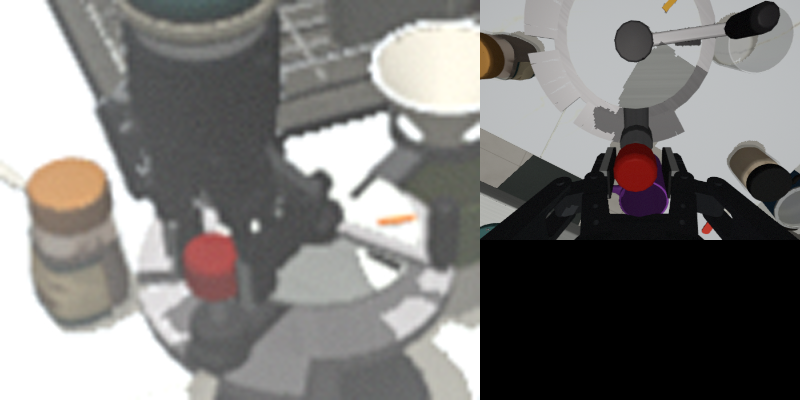

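Call:
jog_arm:
  commands:
    - {"dp":[-0.9,1.8,0],"yaw":0,"jaw":45}
    - {"dp":[0,0,0],"yaw":0,"jaw":60}
    - {"dp":[0,0,0],"yaw":0,"jaw":70}
    - {"dp":[0,0,10],"yaw":0,"jaw":75}
    - {"dp":[0,0,25],"yaw":0,"jaw":75}
    - {"dp":[0,0,35],"yaw":0,"jaw":75}
    - {"dp":[-20,-30,0],"yaw":0,"jaw":75}
    - {"dp":[-20,-40,0],"yaw":0,"jaw":75}
    - {"dp":[0,-40,0],"yaw":0,"jaw":75}
    - {"dp":[0,-40,0],"yaw":0,"jaw":75}

```text
t: 8.33
ee_pos: [0.4673, -0.2186, 0.3376]
eef_rot: [0.001, 0.962, 0.274, 0.001]
force: [0.9, -0.6, -0.2]
gripper_width: 0.0753
```

```bash
python3 - <<'E'
from h import *
o,d=snap('top','t10'); print(o['t'],o['ee_pos'],o['force'],o['gripper_width'],o['eef_rot'])
o,e=snap('scene','s10')
a=cv2.resize(cv2.convertScaleAbs(d['img'][100:240,165:325,::-1],alpha=1.3,beta=0),(640,560),interpolation=cv2.INTER_CUBIC)
cv2.imwrite('pics/t10c.png',a)
a=cv2.resize(cv2.convertScaleAbs(e['img'][120:260,200:360,::-1],alpha=1.3,beta=0),(640,560),interpolation=cv2.INTER_CUBIC)
cv2.imwrite('pics/s10c.png',a)
E
```

```text
8.3333 [ 0.46734339 -0.2186459   0.33758006] [ 0.89718062 -0.55174159 -0.20990248] 0.0753252454097788 [1.25918610e-03 9.61591937e-01 2.74479702e-01 5.04366697e-04]
```

View pics/t10c.png

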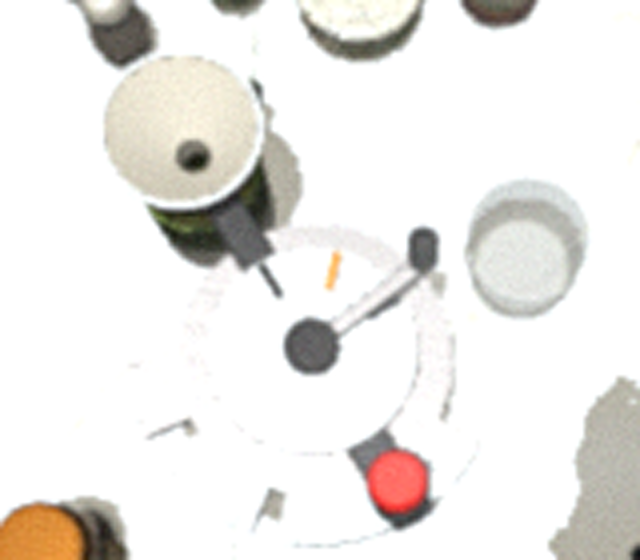

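View pics/s10c.png

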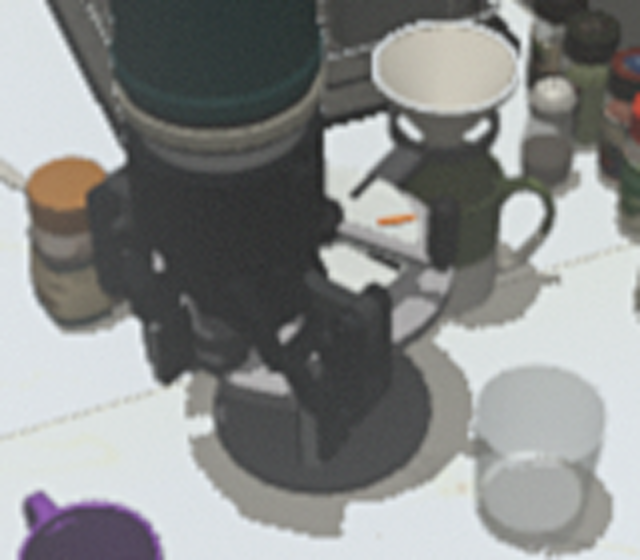

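```bash
python3 - <<'E'
from h import *
_,d=pickle.load(open('pics/top0.pkl','rb'));_,f=pickle.load(open('pics/t10.pkl','rb'))
g=lambda u,v:(165+u/4,100+v/4)
for dd,a in ((d,g(259,501)),(f,g(398,481))): 
    u,v=map(int,a); print(np.median([pt(dd,u+i,v+j) for i in(-2,0,2) for j in (-2,0,2)],axis=0).round(4))
print('rim',ptz(f,*g(185,130),.193),'outlet',ptz(f,*g(193,155),.123),'post',ptz(f,*g(424,240),.216),pt(f,*g(424,240)),'hub',ptz(f,*g(312,346),.178),'markout',ptz(f,*g(336,254),.16))
E
```

```text
[0.4914 0.0032 0.2196]
[ 0.5037 -0.0696  0.2194]
rim [0.70016745 0.05401845 0.193     ] outlet [0.70827692 0.05992976 0.123     ] post [ 0.63449516 -0.08098342  0.216     ] [ 0.63505588 -0.08096788  0.21390919] hub [ 0.58230682 -0.01987452  0.178     ] markout [ 0.63990094 -0.03034291  0.16      ]
```

Call:
jog_arm:
  commands:
    - {"dp":[15,12,0],"yaw":-6.4,"jaw":60}
    - {"dp":[15,12,0],"yaw":-6.4,"jaw":60}
    - {"dp":[15,12,0],"yaw":-6.4,"jaw":60}
    - {"dp":[15,12,0],"yaw":-6.4,"jaw":60}
    - {"dp":[15,12,0],"yaw":-6.4,"jaw":60}
    - {"dp":[15,12,0],"yaw":-6.4,"jaw":60}
    - {"dp":[15,12,0],"yaw":-6.4,"jaw":60}
    - {"dp":[15,12,0],"yaw":-6.4,"jaw":60}
    - {"dp":[15,12,0],"yaw":-6.4,"jaw":60}
    - {"dp":[0,0,0],"yaw":-6.4,"jaw":60}
    - {"dp":[0,0,0],"yaw":0,"jaw":60}

```text
t: 9.35
ee_pos: [0.6039, -0.1074, 0.3363]
eef_rot: [-0.0, 0.961, -0.277, 0.0]
force: [-0.1, 0.2, 0.5]
gripper_width: 0.0599
```

```bash
python3 - <<'E'
from h import *
o,d=snap('wrist','w11'); print(o['t'],o['ee_pos'],o['force'],o['gripper_width'],o['eef_rot'],o['joint_pos'])
E
```

```text
9.35 [ 0.60394727 -0.10735761  0.33625582] [-0.09695642  0.1714348   0.45736144] 0.059940389501904764 [-1.52878260e-04  9.60817865e-01 -2.77180437e-01  1.09038995e-04] [ 0.28602361  0.38982352 -0.21544896  1.65224133  0.0905844   1.10904838
 -2.0866405 ]
```

View pics/w11.png

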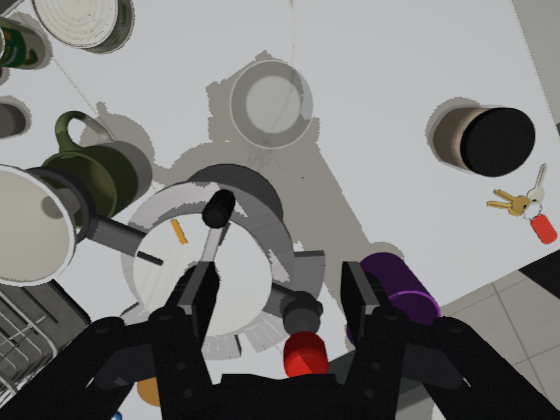

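```bash
python3 - <<'E'
from h import *
o,d=pickle.load(open('pics/w11.pkl','rb'));d=wr(o,d)
cv2.imwrite('pics/w11c.png',cv2.resize(cv2.convertScaleAbs(d['img'][170:260,160:280,::-1],alpha=1.5,beta=20),(720,540),interpolation=cv2.INTER_CUBIC))
for u,v in ((213,213),(218,208),(222,203),(226,198)): print(pt(d,u,v).round(3))
E
```

```text
[ 0.639 -0.08   0.215]
[ 0.64  -0.085  0.216]
[ 0.64  -0.087  0.208]
[ 0.64  -0.087  0.196]
```

View pics/w11c.png

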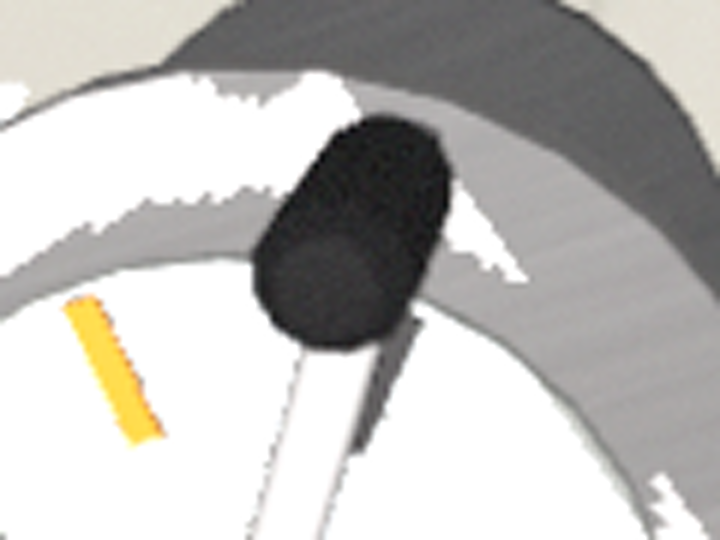

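Call:
jog_arm:
  commands:
    - {"dp":[11,9,0],"yaw":0,"jaw":60}
    - {"dp":[11,9,0],"yaw":0,"jaw":60}
    - {"dp":[10,9,0],"yaw":0,"jaw":60}
    - {"dp":[0,0,-12],"yaw":0,"jaw":60}
    - {"dp":[0,0,-12],"yaw":0,"jaw":60}
    - {"dp":[0,0,-12],"yaw":0,"jaw":60}
    - {"dp":[0,0,-9],"yaw":0,"jaw":50}
    - {"dp":[0,0,0],"yaw":0,"jaw":50}

```text
t: 10.07
ee_pos: [0.6335, -0.0825, 0.2874]
eef_rot: [0.001, 0.961, -0.277, -0.003]
force: [-1.5, 0.9, -0.3]
gripper_width: 0.0499
```

```bash
python3 - <<'E'
from h import *
o,d=snap('wrist','w12'); print(o['t'],o['ee_pos'],o['force'],o['gripper_width'],o['eef_rot'])
E
```

```text
10.0667 [ 0.63350724 -0.08249268  0.28735826] [-1.52663951  0.87753907 -0.31835982] 0.049939828276385496 [ 7.10194891e-04  9.60767255e-01 -2.77340395e-01 -2.84304399e-03]
```

View pics/w12.png

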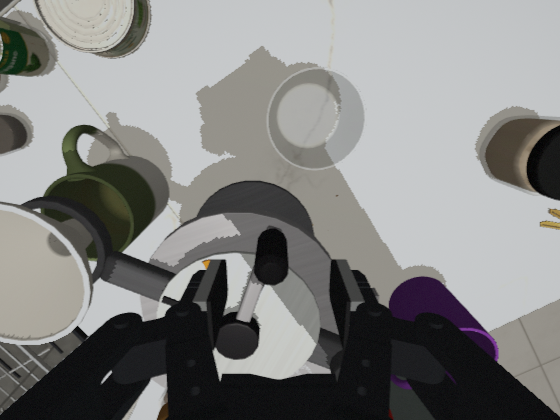

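Call:
jog_arm:
  commands:
    - {"dp":[1,1.5,-8],"yaw":0,"jaw":50}
    - {"dp":[0,0,-8],"yaw":0,"jaw":50}
    - {"dp":[0,0,-8],"yaw":0,"jaw":50}
    - {"dp":[0,0,-4],"yaw":0,"jaw":50}
    - {"dp":[0,0,0],"yaw":0,"jaw":50}
    - {"dp":[0,0,0],"yaw":0,"jaw":50}

```text
t: 10.62
ee_pos: [0.6362, -0.0804, 0.2626]
eef_rot: [0.0, 0.961, -0.277, -0.0]
force: [0.4, 0.5, 1.1]
gripper_width: 0.05
```

```bash
python3 - <<'E'
from h import *
o,d=snap('wrist','w13'); print(o['t'],o['ee_pos'],o['force'],o['gripper_width'],o['eef_rot'])
d=wr(o,d)
print(ptz(d,270,310,.216))
E
```

```text
10.6167 [ 0.63616332 -0.08037271  0.26257479] [0.35558161 0.52103721 1.13449168] 0.050027373540408544 [ 5.99642038e-05  9.60875939e-01 -2.76978972e-01 -2.73797751e-04]
[ 0.63664617 -0.07582165  0.216     ]
```

View pics/w13.png

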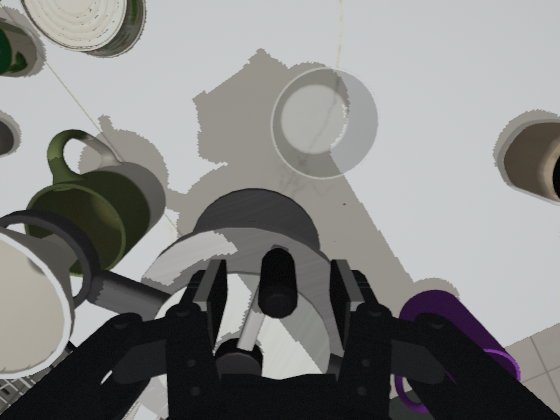

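Call:
jog_arm:
  commands:
    - {"dp":[0,0,0],"yaw":0,"jaw":30}
    - {"dp":[0,0,0],"yaw":0,"jaw":20}
    - {"dp":[0,0,0],"yaw":0,"jaw":12}
    - {"dp":[0,0,0],"yaw":0,"jaw":12}
    - {"dp":[0,0,0],"yaw":0,"jaw":12}
    - {"dp":[0,0,0],"yaw":0,"jaw":12}
  grip_force: 25

```text
t: 11.17
ee_pos: [0.6364, -0.0803, 0.2634]
eef_rot: [-0.0, 0.961, -0.277, 0.0]
force: [-0.9, 0.6, 3.4]
gripper_width: 0.0171
```

```bash
python3 - <<'E'
from h import *
o=ctrl.get_obs()
P=np.array([.5845,-.0195]); K=o['ee_pos'][:2]; q=K; print(K,K-P,np.linalg.norm(K-P),np.degrees(np.arctan2(*(K-P)[::-1])))
for i in range(1,17):
    r=np.deg2rad(2.4*i);c,s=np.cos(r),np.sin(r); n=P+np.array([[c,-s],[s,c]])@(K-P); print(((n-q)*1000).round(1)); q=n
E
```

```text
[ 0.63641854 -0.08034917] [ 0.05191854 -0.06084917] 0.07998847243241215 -49.52808284322798
[2.5 2.2]
[2.4 2.3]
[2.3 2.4]
[2.2 2.5]
[2.1 2.6]
[2.  2.7]
[1.9 2.8]
[1.8 2.9]
[1.6 2.9]
[1.5 3. ]
[1.4 3.1]
[1.3 3.1]
[1.1 3.2]
[1.  3.2]
[0.9 3.2]
[0.7 3.3]
```

Call:
jog_arm:
  commands:
    - {"dp":[2.5,2.2,0],"yaw":1.3,"jaw":12}
    - {"dp":[2.4,2.3,0],"yaw":1.3,"jaw":12}
    - {"dp":[2.3,2.4,0],"yaw":1.3,"jaw":12}
    - {"dp":[2.2,2.5,0],"yaw":1.3,"jaw":12}
    - {"dp":[2.1,2.6,0],"yaw":1.3,"jaw":12}
    - {"dp":[2,2.7,0],"yaw":1.3,"jaw":12}
    - {"dp":[1.9,2.8,0],"yaw":1.3,"jaw":12}
    - {"dp":[1.8,2.9,0],"yaw":1.3,"jaw":12}

```text
t: 11.83
ee_pos: [0.6541, -0.0613, 0.2633]
eef_rot: [0.001, 0.982, -0.188, 0.001]
force: [0.9, -4.9, 4.0]
gripper_width: 0.0169
```

Call:
jog_arm:
  commands:
    - {"dp":[1.6,2.9,0],"yaw":1.3,"jaw":12}
    - {"dp":[1.5,3,0],"yaw":1.3,"jaw":12}
    - {"dp":[1.4,3.1,0],"yaw":1.3,"jaw":12}
    - {"dp":[1.3,3.1,0],"yaw":1.3,"jaw":12}
    - {"dp":[1.1,3.2,0],"yaw":1.3,"jaw":12}
    - {"dp":[1,3.2,0],"yaw":1.3,"jaw":12}
    - {"dp":[0.9,3.2,0],"yaw":1.3,"jaw":12}
    - {"dp":[0.2,1,0],"yaw":0.5,"jaw":12}
    - {"dp":[0,0,0],"yaw":0,"jaw":12}
    - {"dp":[0,0,0],"yaw":0,"jaw":12}

```text
t: 12.67
ee_pos: [0.6641, -0.0377, 0.2634]
eef_rot: [0.0, 0.994, -0.106, 0.002]
force: [3.5, -4.2, 1.5]
gripper_width: 0.0171
```

```bash
python3 - <<'E'
from h import *
o,d=snap('wrist','w14'); print(o['t'],o['ee_pos'],o['force'],o['gripper_width'],o['eef_rot'])
v=o['ee_pos'][:2]-np.array([.5845,-.0195]); print(np.linalg.norm(v),np.degrees(np.arctan2(v[1],v[0])))
E
```

```text
12.6667 [ 0.66409421 -0.03767632  0.26336507] [ 3.52318494 -4.15457964  1.47467383] 0.017092089344828122 [ 3.09737571e-05  9.94415407e-01 -1.05514112e-01  2.18386325e-03]
0.08164322417356645 -12.863614171726711
```

View pics/w14.png

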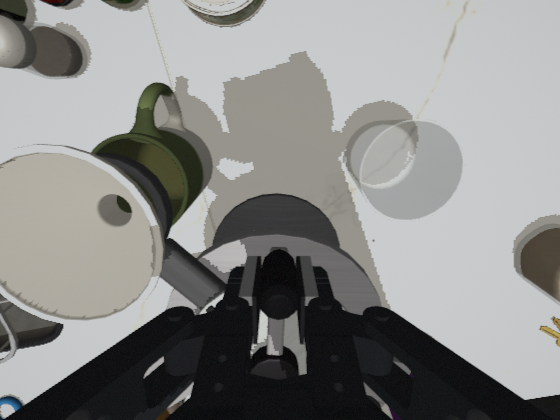

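Release to 45 mm, lift straight up and back off, then check.

Call:
jog_arm:
  commands:
    - {"dp":[0,0,0],"yaw":0,"jaw":25}
    - {"dp":[0,0,0],"yaw":0,"jaw":40}
    - {"dp":[0,0,0],"yaw":0,"jaw":40}
    - {"dp":[0,0,10],"yaw":0,"jaw":40}
    - {"dp":[0,0,20],"yaw":0,"jaw":40}
    - {"dp":[0,0,30],"yaw":0,"jaw":40}
    - {"dp":[0,0,30],"yaw":0,"jaw":40}
    - {"dp":[-20,-35,0],"yaw":0,"jaw":40}
    - {"dp":[-20,-35,0],"yaw":0,"jaw":40}
    - {"dp":[-20,-35,0],"yaw":0,"jaw":40}
    - {"dp":[-20,-35,0],"yaw":0,"jaw":40}
    - {"dp":[-20,-35,0],"yaw":0,"jaw":40}

```text
t: 13.72
ee_pos: [0.5613, -0.2131, 0.3537]
eef_rot: [-0.0, 0.994, -0.105, 0.0]
force: [0.4, -0.9, 0.2]
gripper_width: 0.0398
```

```bash
python3 - <<'E'
from h import *
o,d=snap('top','t15'); print(o['t'],o['ee_pos'],o['force'],o['gripper_width'],o['eef_rot'])
a=cv2.resize(cv2.convertScaleAbs(d['img'][100:240,165:325,::-1],alpha=1.3,beta=0),(640,560),interpolation=cv2.INTER_CUBIC)
cv2.imwrite('pics/t15c.png',a)
E
```

```text
13.7167 [ 0.56134225 -0.21313444  0.35372593] [ 0.41518283 -0.86522218  0.22349087] 0.03978635534587995 [-1.06730855e-04  9.94423787e-01 -1.05457086e-01  3.50505161e-04]
```

View pics/t15c.png

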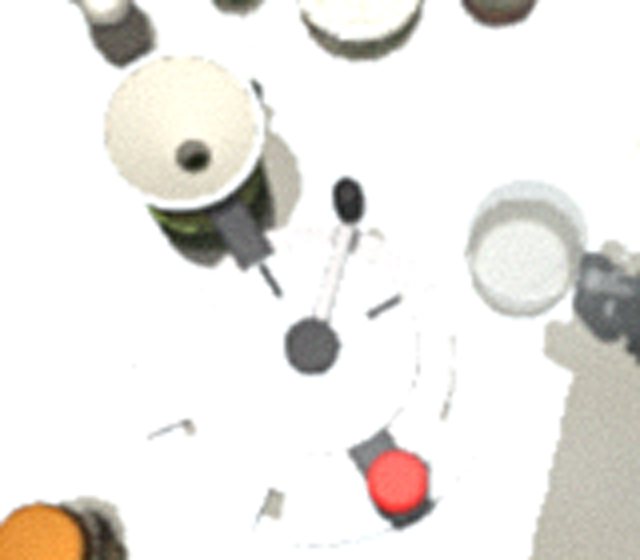

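```bash
python3 - <<'E'
from h import *
_,f=pickle.load(open('pics/t15.pkl','rb'))
g=lambda u,v:(165+u/4,100+v/4)
p=ptz(f,*g(347,194),.216);h=ptz(f,*g(312,346),.178);k=pt(f,*g(398,481));r=ptz(f,*g(185,130),.193)
an=lambda v:np.degrees(np.arctan2(v[1],v[0]))
c=k+(r-k)*95/235
a=an(r-k)
print(p,pt(f,*g(347,194)),h,k,c,'arm',a,'lever',an(p-h)-a+90,an(p-c)-a+90, 'mark',an(ptz(f,*g(336,254),.16)-h)-a+90)
E
```

```text
[ 0.65894798 -0.0387326   0.216     ] [ 0.6584656  -0.03882615  0.21762284] [ 0.58230682 -0.01987452  0.178     ] [ 0.50290282 -0.07067838  0.22217973] [ 0.5826481  -0.02026902  0.21038367] arm 32.29819418910933 lever 43.87839888701516 44.09847584494983 mark 47.40011374366677
```

```bash
python3 - <<'E'
from h import *
_,f=pickle.load(open('pics/t15.pkl','rb'))
u,v=264,220
print(np.median([pt(f,u+i,v+j) for i in(-2,-1,0,1,2) for j in (-2,-1,0,1,2)],axis=0).round(4))
o,e=snap('scene','s15')
cv2.imwrite('pics/s15c.png',cv2.resize(cv2.convertScaleAbs(e['img'][120:260,200:360,::-1],alpha=1.3),(640,560),interpolation=cv2.INTER_CUBIC))
E
```

```text
[ 0.5035 -0.0696  0.2202]
```

View pics/s15c.png

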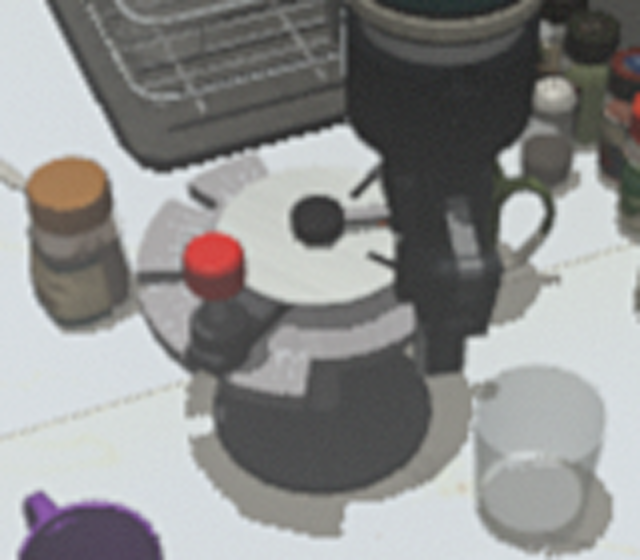

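```bash
python3 -c "
from station import ctrl
print(ctrl.close_job())"
```

```text
the job is handed in; nothing more can be done
None
```

The dripper is over the green-and-white mug, the plunger is home in the notch there, and the flow lever is on its orange half-open mark. I handed the job in at about 14 s of the 48 s allowed. The hand-in reports no verdict.

I gripped the red knob, lifted it about 16 mm and swung the arm about 39°. Then I let the plunger down onto the plate and pushed the arm on until it snapped into the left notch. After that I gripped the lever post, turned the lever about 37° to the mark, let go and backed off.

Last checks before handing in:

| Check | Result | Limit |
|---|---|---|
| Knob top height | 0.220 m, same as at the start to within 1 mm, so the plunger is home | lift under 4 mm |
| Arm turn | about 45°, resisting a further push | notch at 45° |
| Outlet to mug mouth, seen from above | about 5 mm | 22 mm |
| Lever angle relative to the arm | about 44°, bar covering the mark | 45° ± 7° |

- **Other objects:** the last pictures show the mug, tumbler and coffee jar standing where they were. I did not measure how far they might have shifted. The sugar jar was outside the final close-ups.
- **Robot:** it was clear of everything, with contact forces near zero.
- **Disagreements:** the wrist camera placed the knob and post 3 to 7 mm away from where the overhead camera had them. The outer end of the orange mark measured 47° rather than 45°. Both were small enough not to matter here.

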